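# Flip the status flag of the spun sample

### The arm

A 7-joint arm with a two-finger parallel gripper is mounted at the origin on a cart in front of the work surface, level with it; the furniture and walls round the work are solid. World frame = base frame: x ahead of the robot, y to its left, z up, the work surface at z = 0. Lengths are in mm, angles in rad, forces in N, time in s.
With the tool pointing down it reaches from about 400 to 900 mm from the base axis. Payload 5.6 kg.
Tool frame: the origin (TCP) lies midway between the tips of the shut fingers; the grasp point (between the pads) lies 19 mm behind it; z points along the fingers, y is the line along which they close (so a half turn about z gives the same grasp; the last joint's range is limited). The gripper opens to 92 mm and grips with 3 to 60 N. Pads are 20 mm wide; open, the fingers measure 128 mm over their backs; the gripper's body (75 mm by 189 mm) begins 69 mm behind the grasp point.
Start: joints at [1.225, 0.468, -0.012, 1.603, 0.006, 1.071, -0.056], TCP at [193.784, -620.449, 214.592] pointing down, gripper open.
Joint ranges: [-2.53, 2.53], [-0.31, 2.02], [-1.57, 1.55], [0.28, 2.44], [-1.29, 4.43], [0.15, 1.84], [-2.92, 2.92]. Speed limits (rad/s): [2.57, 2.57, 3.14, 3.14, 3.14, 3.14, 3.14].

### API

Orientations are given as a unit quaternion [x, y, z, w].
In Python, from plant import get_obs, vision, robot gives the robot as it stands. The module is installed in compiled form; this text tells all that it offers.
- The arm moves only by the tool play_rows, never from a script. Its argument "targets" is a list of rows, each an object with "delta_pos": the shift along the tool's x, y, z in cm, a list of three; "twist": the turn about the tool's z in degrees; "grip": the opening, from -1 (shut) to 1 (fully open). In form: [{"delta_pos": [tx, ty, tz], "twist": twist, "grip": grip}, ...]. A call has 1 to 8 rows; each row shifts and turns the commanded pose from where the row before left it, along the tool's axes as they then stand; what a row does not reach is not made up. A row lasts 1/8 s, in which the tool goes at most 62.5 mm and 10.7 degrees, less where a joint would pass 70% of its speed; a pose out of reach is approached as far as the arm can. A call with a gripper value outside its range is refused whole. The fingers move at their own pace and stop on an object; "force" is the grip in N (left out, the last holds). Time passes only in rows, so rows that do not move let the fingers close. It gives the time, the measured TCP pose, the force, the opening and the grip force at its end, in the units of the state.
- get_obs(): the state, without advancing time (a new reading comes with each control period).
- vision.snapshot(name): name is "scene" or "top" or "wrist"; returns (picture, depth): 400x640x3 uint8, blue, green, red; 400x640 float32, mm along the optical axis (not along the pixel's ray), 0 where there is no reading.
- vision.get_calibration(name): a dict with "fx", "fy", "cx", "cy" (pixels), "R" (3x3) and "t" (3): a world point X has camera coordinates R X + t. Camera axes: x right, y down, z forward; pixel columns grow to the right and rows downward; lengths in mm; the calibration is good to about 2 mm. The wrist camera is an equidistant fisheye: a pixel r from the principal point sees the ray r / f radians off the axis. A picture is of the moment at which its call begins: read the wrist's pose just before it. get_calibration takes no time and is no camera call; for the wrist camera it gives the pose at the moment of the call.
- robot.close_job(): hands the job in; it is judged then, once.
The state is a dict: "t": time; "joint_pos": joint angles; "qvel": joint speeds; "effort": joint torques, N m; "tcp_pos": TCP position; "eef_rot": TCP orientation; "wrist_force": force on the tool from outside, world axes, zero at the start; "wrist_torque": the same for the moment, N m; "gripper_width": finger opening in mm; "gripper_force": force on a finger pad.
Only numpy, scipy, OpenCV 4.12 (cv2) and the standard library are available. Lean on these libraries where they do the work, as an engineer would, in place of code of your own. Each camera call takes 0.05 s, during which the arm holds its last target. There are 200 camera calls.

### The job

The sample with the purple cap has been spun: turn the hinged flag next to that tube over its pivot, so that it lies fully down on the other side with its green face up. Push it over with the fingertips only, without pinching or flinging it, and leave the red-capped tube's flag, both tubes and everything else on the worktop as they are.

Things in the scene. Friction and masses are not known exactly. Their poses are not given: they have to be found in the camera images.
- station: sample station with two hinged flags, fixed to the worktop; grey base 280 x 110 x 12 mm. Origin on the worktop under its middle; x along the base and both pivots, roughly away from the robot, y to the left, z up. Pivots at x = -55 and +55 mm, 100 mm high, each between two aluminium cheeks (6 mm thick, 24 mm in y, 110 mm tall, 38 mm to either side of the flag's middle)
- near_pivot (a point): middle of the near flag's pivot axis (station x = -55 mm), 100 mm above the worktop; axes as the station's, x along the pivot. Two rest posts (12 mm across, rubber tips 96 mm above the worktop) stand 22 mm to its right and left; the flag rests on one or the other. The near flag belongs to the tube socket at the near end (station x = -118 mm)
- far_pivot (a point): the same for the far flag (station x = +55 mm), which belongs to the tube socket at the far end (station x = +118 mm)
- near_flag (a joint): angle of the near flag: 0 = level to the right (station's -y), red face up; pi/2 = upright; pi = level to the left (+y), green face up; stops at 0 and pi. Stiff hinge: it stays at any angle where it is left (starts 0 to 0.2); about 1 N at the free edge moves it
- far_flag (a joint): angle of the far flag, same meaning and stiffness
- near_flag_edge (a point): middle of the near flag's free edge, 85 mm from the pivot axis, at mid-thickness. A flag is 60 mm wide along the pivot, 8 mm thick over its faces (4 mm at its rim); one face red with a white bar, the other green with a white dot. The faces span 14 to 80 mm from the axis; a fingertip can get at the underside beyond 30 mm from the axis
- far_flag_edge (a point): middle of the far flag's free edge; the far flag is the same size and colours
- purple_tube: loose sample tube with purple cap, 17 mm across, 92 mm tall, in the socket (27 mm across, rim 52 mm above the worktop) at the near or the far end of the station, which differs from run to run; the other socket holds the red-capped tube. Its top is 108 mm above the worktop; origin at its bottom
- red_tube: loose sample tube with red cap, 17 mm across, 91 mm tall, in the other socket; origin at its bottom
- tape_roll: roll of cream surgical tape, 33 mm across, 50 mm tall, standing; bystander; origin under its centre, on the worktop
- needle_pack: flat red and white needle packet, 30 x 86 x 9 mm; bystander; origin under its centre, on the worktop
- amber_bottle: brown bottle with black cap, 60 mm across, 142 mm tall; bystander; origin under its centre, on the worktop
- instrument_box: stainless steel box with wire loop, 76 x 196 x 62 mm; bystander; origin under its centre, on the worktop
- pen: blue pen, 136 mm long; bystander; origin under its centre, on the worktop

How it is judged (in metres and radians):
On the way:
1. the purple tube's flag passes through upright (((x of purple_tube in the frame of station below -0.06 m and value of joint near_flag between 1.2 and 1.95 rad) or (x of purple_tube in the frame of station above 0.06 m and value of joint far_flag between 1.2 and 1.95 rad))), for 0.05 s.
At the end, for the whole second after the job is handed in: the flag next to the purple tube is at rest on its left stop, green face up (within about 5 degrees of flat), the other flag has not moved by more than 8 mm at its edge, both tubes stand in their sockets (within 12 mm and 0.2 rad of upright), and no bystander has moved by more than 15 mm (((x of purple_tube in the frame of station below -0.06 m and (value of joint near_flag above 3.05 rad and velocity of joint near_flag between -0.05 and 0.05 rad/s and distance of far_flag_edge from where it was at the start of the episode below 0.008 m)) or (x of purple_tube in the frame of station above 0.06 m and (value of joint far_flag above 3.05 rad and velocity of joint far_flag between -0.05 and 0.05 rad/s and distance of near_flag_edge from where it was at the start of the episode below 0.008 m))) and distance of each of purple_tube, red_tube from where it was at the start of the episode below 0.012 m and angle between each of purple_tube, red_tube's own z axis and vertical below 0.2 rad and distance of each of tape_roll, needle_pack, amber_bottle, instrument_box, pen from where it was at the start of the episode below 0.015 m); the robot touches nothing.
It fails at once if a flag is pinched, over its two faces or across its two side rims ((contact force between the fingers and near_flag_c3 above 0.5 N and contact force between the fingers and near_flag_c4 above 0.5 N) or (contact force between the fingers and near_flag_c5 above 0.5 N and contact force between the fingers and near_flag_c6 above 0.5 N) or (contact force between the fingers and far_flag_c3 above 0.5 N and contact force between the fingers and far_flag_c4 above 0.5 N) or (contact force between the fingers and far_flag_c5 above 0.5 N and contact force between the fingers and far_flag_c6 above 0.5 N)).
It fails at once if a flag is flung (faster than 7 rad/s) (velocity of joint any of near_flag, far_flag above 7 rad/s).
It fails at once if the red tube's flag is moved by more than 15 mm at its edge ((x of purple_tube in the frame of station below -0.06 m and distance of far_flag_edge from where it was at the start of the episode above 0.015 m) or (x of purple_tube in the frame of station above 0.06 m and distance of near_flag_edge from where it was at the start of the episode above 0.015 m)).
It fails at once if a tube is lifted or knocked out of place by more than 15 mm (distance of any of purple_tube, red_tube from where it was at the start of the episode above 0.015 m).
It fails at once if a bystander is moved by more than 30 mm (distance of any of tape_roll, needle_pack, amber_bottle, instrument_box, pen from where it was at the start of the episode above 0.03 m).
It also fails if it takes over 43 s, if anything falls off the work surface, if the arm or the gripper's body presses on something with over 40 N, if the wrist force passes 120 N, or if a joint passes its speed limit or range.

## Working session

There is one attempt and no reset: what is moved stays moved. The work goes in short steps, Python scripts to look and compute and a tool call to move; the robot and the scene stay as the last step left them, time stands still between calls to the robot, and variables do not carry over. Pictures are saved under pics/ and viewed, at most 10 in all, crops included, and the job is handed in when it is done.

Besides the shell and the picture viewer there is one more tool, called after ">>>" as a command line: name --argument value ..., lists and objects as JSON in quotes. play_rows: Moves the arm, as the interface text tells. Its arguments: {"type":"object","properties":{"targets":{"type":"array","items":{"type":"object","properties":{"delta_pos":{"type":"array","items":{"type":"number"}},"twist":{"type":"number"},"grip":{"type":"number"}}}},"force":{"type":"number"}},"required":["targets"]}

```bash
mkdir -p pics; python3 - <<'E'
from plant import get_obs, vision
import cv2,numpy as np
o=get_obs();print({k:np.round(v,3).tolist() for k,v in o.items()})
for n in("scene","top"):
    p,d=vision.snapshot(n);cv2.imwrite(f"pics/{n}0.png",p);np.savez(f"{n}0.npz",p=p,d=d)
    c=vision.get_calibration(n);print(n,{k:np.round(v,3).tolist() for k,v in c.items()})
E
```

```text
{'t': 0.0, 'joint_pos': [1.225, 0.468, -0.012, 1.604, 0.006, 1.071, -0.056], 'qvel': [0.0, -0.001, 0.0, 0.002, 0.001, 0.002, 0.001], 'effort': [-0.0, -52.057, -0.013, -24.374, -0.057, 0.017, 0.0], 'tcp_pos': [193.552, -619.889, 213.631], 'eef_rot': [0.989, 0.151, -0.0, -0.001], 'wrist_force': [-0.444, 0.817, 0.826], 'wrist_torque': [0.007, -0.014, 0.026], 'gripper_force': 0.0, 'gripper_width': 91.781}
scene {'fx': 369.683, 'fy': 369.683, 'cx': 328.106, 'cy': 202.141, 'R': [[-0.603, -0.798, -0.015], [-0.617, 0.478, -0.625], [0.506, -0.367, -0.78]], 't': [308.973, 412.742, 1148.843]}
top {'fx': 515.312, 'fy': 515.312, 'cx': 304.037, 'cy': 204.142, 'R': [[0.409, -0.912, 0.01], [-0.833, -0.378, -0.404], [0.372, 0.157, -0.915]], 't': [-279.342, 486.78, 1354.116]}
```

View pics/scene0.png

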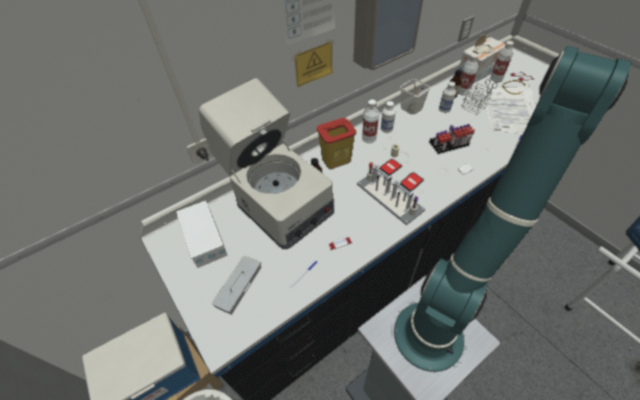

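View pics/top0.png

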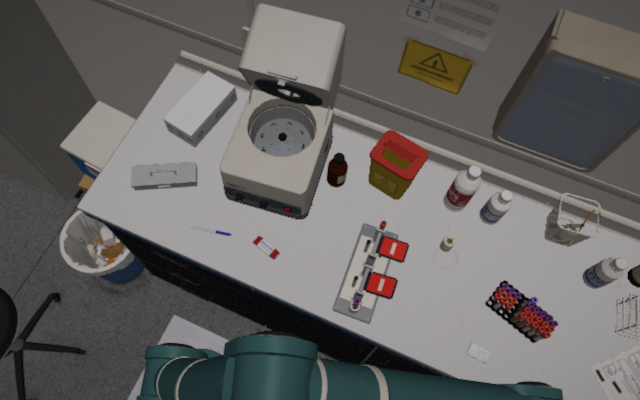

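The top view shows the station from (355,310) to (383,228). A purple cap looks to be at the near end (356,303) and a red one at the far end (383,225), with both flags on the right, red face up. I'll zoom in and measure.

```bash
cat > h.py <<'E'
import numpy as np,cv2
from plant import vision
def ray(n,u,v,z,c=None):
    c=c or vision.get_calibration(n);R=np.array(c["R"]);t=np.array(c["t"])
    o=-R.T@t;d=R.T@np.array([(u-c["cx"])/c["fx"],(v-c["cy"])/c["fy"],1]);return o+d*(z-o[2])/d[2]
def cloud(n,d):
    c=vision.get_calibration(n);R=np.array(c["R"]);t=np.array(c["t"])
    v,u=np.indices(d.shape);P=np.stack([(u-c["cx"])/c["fx"]*d,(v-c["cy"])/c["fy"]*d,d],-1);return (P-t)@R
E
python3 - <<'E'
from h import *
f=np.load("top0.npz");p,d=f["p"],f["d"];P=cloud("top",d)
hsv=cv2.cvtColor(p,cv2.COLOR_BGR2HSV)
def blobs(nm,m,lo,hi):
    m=m.astype(np.uint8);m[:215]=0;m[325:]=0;m[:,:330]=0;m[:,420:]=0
    n,l,s,c=cv2.connectedComponentsWithStats(m)
    for i in range(1,n):
        if s[i][4]>8:
            q=P[(l==i)&(d>0)];print(nm,s[i].tolist(),c[i].round(1),"med",np.median(q,0).round(0),"z",np.percentile(q[:,2],[5,95]).round(0), "ray z",[ray("top",*c[i],z).round(0).tolist() for z in (100,108)])
            if s[i][4]>200:
                b=cv2.boxPoints(cv2.minAreaRect(np.argwhere(l==i)[:,::-1].astype(np.float32)));print([ray("top",*x,104).round(0).tolist() for x in b])
H,S,V=hsv[...,0],hsv[...,1],hsv[...,2]
blobs("red",((H<8)|(H>172))&(S>120)&(V>70),0,0)
blobs("pur",(H>120)&(H<165)&(S>60)&(V>30),0,0)
# base plate by depth height 12
m=((P[...,2]>4)&(P[...,2]<20)&(d>0)).astype(np.uint8);m[:210]=0;m[330:]=0;m[:,:325]=0;m[:,425:]=0
q=P[m>0][:,:2].astype(np.float32);print("base",len(q),cv2.minAreaRect(q))
c=cv2.resize(p[205:335,320:430],None,fx=5,fy=4.6,interpolation=cv2.INTER_CUBIC);cv2.imwrite("pics/crop0.png",c)
E
```

```text
red [381, 221, 5, 7, 28] [382.8 224.1] med [ 593. -279.  105.] z [ 90. 109.] ray z [[596.0, -279.0, 100.0], [592.0, -279.0, 108.0]]
red [379, 237, 29, 24, 406] [392.9 248.4] med [ 538. -329.  106.] z [101. 111.] ray z [[540.0, -330.0, 100.0], [537.0, -330.0, 108.0]]
[[509.0, -297.0, 104.0], [562.0, -294.0, 104.0], [567.0, -362.0, 104.0], [515.0, -365.0, 104.0]]
red [366, 272, 30, 26, 446] [380.9 284.5] med [ 427. -336.  112.] z [105. 120.] ray z [[432.0, -336.0, 100.0], [429.0, -335.0, 108.0]]
[[400.0, -303.0, 104.0], [453.0, -299.0, 104.0], [461.0, -367.0, 104.0], [408.0, -371.0, 104.0]]
pur [354, 298, 6, 8, 41] [356.2 301.3] med [ 361. -293.  107.] z [ 51. 111.] ray z [[362.0, -293.0, 100.0], [360.0, -293.0, 108.0]]
base 2858 ((505.41973876953125, -309.1414794921875), (359.08099365234375, 298.08526611328125), 23.172237396240234)
```

View pics/crop0.png

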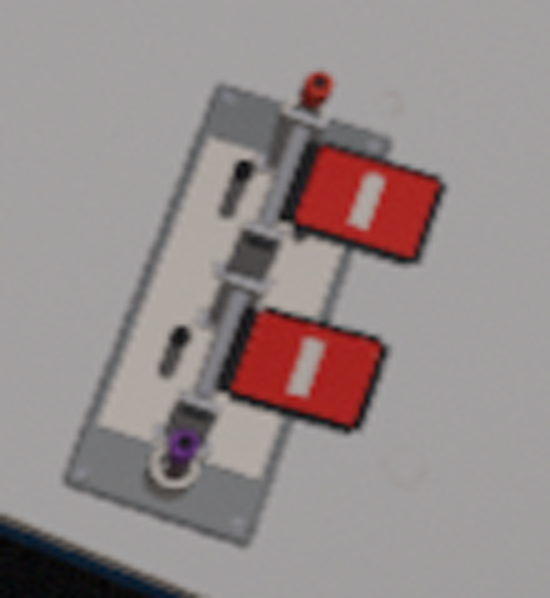

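Purple is in the near socket (its cap is at world (361,-293), the red cap at (593,-279)), so the near flag is the one to turn. Next I'll fix the station pose and the flag angle.

```bash
cat >> h.py <<'E'
YAW=0.0;ORG=np.zeros(2)
E
python3 - <<'E'
from h import *
cr=[(222,85),(390,145),(247,545),(68,482)]
C=np.array([ray("top",a/5+320,b/4.6+205,12)[:2] for a,b in cr]);print("corners",C.round(0).tolist(),"mid",C.mean(0).round(1))
ax=(C[0]+C[1]-C[2]-C[3])/2;print("len",np.linalg.norm(ax),"yaw",np.arctan2(ax[1],ax[0]),"w",np.linalg.norm(C[0]-C[1]))
ax=np.array([593-361,-279+293]);print("tube yaw",np.arctan2(ax[1],ax[0]))
yaw=0.06
for n in("top","scene"):
    f=np.load(n+"0.npz");p,d=f["p"],f["d"];P=cloud(n,d);h=cv2.cvtColor(p,cv2.COLOR_BGR2HSV)
    m=((h[...,0]<8)|(h[...,0]>172))&(h[...,1]>120)&(d>0)
    for nm,xc in(("near",425),("far",538)):
        k=m&(abs(P[...,0]-xc)<40)&(abs(P[...,1]+333)<45)&(P[...,2]>90)
        q=P[k];A=np.c_[q[:,:2]-[xc,-333],np.ones(len(q))];w=np.linalg.lstsq(A,q[:,2],rcond=None)[0]
        r=cv2.minAreaRect(q[:,:2].astype(np.float32));print(n,nm,len(q),"mean",q.mean(0).round(1),"slope x,y,z",w.round(3),"rect",np.round(r[0],1),np.round(r[1],1),round(r[2],1))
E
```

```text
corners [[613.0, -228.0], [615.0, -334.0], [343.0, -349.0], [337.0, -245.0]] mid [ 477.2 -289. ]
len 274.257361045466 yaw 0.05732345688761136 w 105.5519818318333
tube yaw 0.06027173868439294
top near 450 mean [ 427.7 -334.7  112.1] slope x,y,z [  0.     -0.193 111.806] rect [ 428.7 -334.4] [54.8 67.7] 3.9
top far 414 mean [ 537.4 -329.2  105.9] slope x,y,z [-1.00000e-02 -4.70000e-02  1.06108e+02] rect [ 537.9 -329.1] [54.9 69.9] 5.2
scene near 169 mean [ 427.5 -333.6  110.5] slope x,y,z [-6.00000e-03 -1.80000e-01  1.10363e+02] rect [ 428.6 -336.1] [53.8 71.3] 4.2
scene far 135 mean [ 536.5 -327.8  104.5] slope x,y,z [ 0.0000e+00 -4.4000e-02  1.0469e+02] rect [ 539.8 -329. ] [57.8 66.6] 4.3
```

>>> play_rows --targets '[{"delta_pos": [0,0,0],"twist": 7,"grip": -1},{"delta_pos": [0,0,0],"twist": 6.9,"grip": -1},{"delta_pos": [3,-2,0],"twist": 0,"grip": -1},{"delta_pos": [4.5,-3.5,0],"twist": 0,"grip": -1},{"delta_pos": [4.5,-3.5,0],"twist": 0,"grip": -1},{"delta_pos": [4.5,-3.5,1],"twist": 0,"grip": -1},{"delta_pos": [4.5,-3.5,2],"twist": 0,"grip": -1},{"delta_pos": [4,-2.5,2],"twist": 0,"grip": -1}]' --force 20

```text
t: 1.1
tcp_pos: [433.8, -418.7, 164.0]
eef_rot: [1.0, 0.031, 0.0, -0.0]
wrist_force: [0.9, -1.3, 0.1]
gripper_width: 14.1
gripper_force: 0.0
```

```bash
cat >> h.py <<'E'
from plant import get_obs
PIV=np.array([424.,-290.]);Y=0.06
def st(show=True):
    o=get_obs();q=o["eef_rot"];yaw=2*np.arctan2(q[1],q[0]);w=np.array(o["tcp_pos"])
    c,s=np.cos(Y),np.sin(Y);r=w[:2]-PIV
    print("t %.2f yaw %.3f station-rel x %.1f y %.1f z %.1f"%(o["t"],yaw,c*r[0]+s*r[1],-s*r[0]+c*r[1],w[2]),"F",np.round(o["wrist_force"],1),"w %.1f"%o["gripper_width"])
E
python3 -c "from h import *;st()"
```

```text
t 1.10 yaw 0.062 station-rel x 2.0 y -129.0 z 164.0 F [ 0.9 -1.3  0.1] w 14.1
```

>>> play_rows --targets '[{"delta_pos": [0,0,3.2],"twist": 0,"grip": -1},{"delta_pos": [0,0,3],"twist": 0,"grip": -1},{"delta_pos": [0,-1.5,0],"twist": 0,"grip": -1},{"delta_pos": [0,-0.5,0],"twist": 0,"grip": -1},{"delta_pos": [0,0,0],"twist": 0,"grip": -1}]'

```text
t: 1.72
tcp_pos: [431.9, -400.7, 104.2]
eef_rot: [1.0, 0.03, 0.001, 0.001]
wrist_force: [0.3, 0.5, 0.1]
gripper_width: 0.3
gripper_force: 0.0
```

```bash
python3 - <<'E'
from h import *
st();p,d=vision.snapshot("wrist");cv2.imwrite("pics/wrist1.png",p)
E
```

```text
t 1.73 yaw 0.061 station-rel x 1.2 y -111.0 z 104.2 F [0.3 0.5 0.1] w 0.3
```

View pics/wrist1.png

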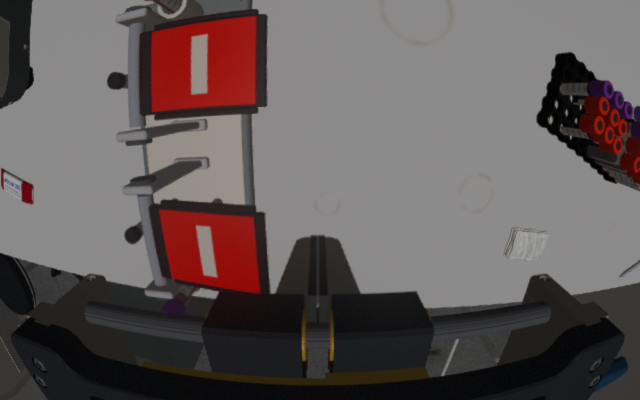

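The wrist view shows the shut fingertips at (318,237), tapering along their closing axis, and the near flag's edge to their left at x of about 265. A tapered back would slip, so I'll check the finger's shape with the depth image and the calibration.

```bash
python3 - <<'E'
from h import *
from scipy.spatial.transform import Rotation as Ro
p,d=vision.snapshot("wrist");o=get_obs();c=vision.get_calibration("wrist");R=np.array(c["R"]);t=np.array(c["t"])
v,u=np.indices(d.shape);a=(u-c["cx"])/c["fx"];b=(v-c["cy"])/c["fy"];th=np.hypot(a,b);k=np.tan(th)/np.maximum(th,1e-9)
W=(np.stack([a*k*d,b*k*d,d],-1)-t)@R
T=Ro.from_quat(o["eef_rot"]).inv().apply((W-o["tcp_pos"]).reshape(-1,3)).reshape(W.shape)
m=(d>0)&(abs(T[...,1])<40)&(T[...,2]<5)&(T[...,2]>-90)&(abs(T[...,0])<30)
for z in range(-85,5,10):
    q=T[m&(abs(T[...,2]-z)<5)]
    if len(q):print(z,len(q),"x",np.percentile(q[:,0],[2,98]).round(1),"y",np.percentile(q[:,1],[2,98]).round(1))
print(o["joint_pos"])
E
```

```text
-85 39 x [-13.1  -3.8] y [-4.7  3.7]
-75 52 x [ 9.9 11.5] y [-5.7  4.8]
-65 991 x [-4.1 10.9] y [-16.2  14.9]
-55 909 x [ 8.9 10.8] y [-16.9  15.8]
-45 722 x [ 8.9 10.5] y [-16.1  15.1]
-35 547 x [ 8.8 10.1] y [-15.1  14.1]
-25 444 x [ 8.5 10.2] y [-14.2  13.2]
-15 1825 x [-22.1  27.7] y [-39.7  10. ]
-5 252 x [7.9 9.9] y [-12.3  10.9]
[ 0.73771213  0.50091279 -0.05865544  1.84041779  0.03964768  0.79891682
 -0.85203965]
```

The finger side faces (tool x = ±10) are flat and vertical, so they are the better pushing surface. I'll back off slightly and turn the tool 90 degrees.

>>> play_rows --targets '[{"delta_pos": [0,1.2,0],"twist": 0,"grip": -1},{"delta_pos": [0,0,0],"twist": 10,"grip": -1},{"delta_pos": [0,0,0],"twist": 10,"grip": -1},{"delta_pos": [0,0,0],"twist": 10,"grip": -1},{"delta_pos": [0,0,0],"twist": 10,"grip": -1},{"delta_pos": [0,0,0],"twist": 10,"grip": -1},{"delta_pos": [0,0,0],"twist": 10,"grip": -1},{"delta_pos": [0,0,0],"twist": 10,"grip": -1}]'

```text
t: 2.82
tcp_pos: [431.7, -414.1, 102.9]
eef_rot: [0.834, -0.551, 0.0, 0.0]
wrist_force: [-0.5, -0.2, 0.6]
gripper_width: 0.3
gripper_force: 0.0
```

>>> play_rows --targets '[{"delta_pos": [0,0,0],"twist": 10,"grip": -1},{"delta_pos": [0,0,0],"twist": 10,"grip": -1},{"delta_pos": [0,0,0.4],"twist": 0,"grip": -1},{"delta_pos": [0,0,0],"twist": 0,"grip": -1}]'

```text
t: 3.32
tcp_pos: [431.6, -413.0, 98.2]
eef_rot: [0.729, -0.685, -0.0, 0.0]
wrist_force: [-0.1, 0.2, -0.3]
gripper_width: 0.5
gripper_force: 0.0
```

```bash
python3 -c "
from h import *;st();print(get_obs()['joint_pos'])"
```

```text
t 3.33 yaw -1.508 station-rel x 0.2 y -123.3 z 98.2 F [-0.1  0.2 -0.3] w 0.5
[ 0.46162087  0.53066852  0.32269811  1.84179796 -0.22419557  0.80508914
 -2.17961915]
```

>>> play_rows --targets '[{"delta_pos": [-1.5,0,0],"twist": 0,"grip": -1},{"delta_pos": [-0.8,0,0],"twist": 0,"grip": -1},{"delta_pos": [-0.3,0,0],"twist": 0,"grip": -1},{"delta_pos": [-0.3,0,0],"twist": 0,"grip": -1},{"delta_pos": [0,0,0],"twist": 0,"grip": -1}]'

```text
t: 3.95
tcp_pos: [430.1, -383.8, 98.7]
eef_rot: [0.728, -0.685, 0.0, 0.0]
wrist_force: [0.3, -0.8, 0.3]
gripper_width: 0.6
gripper_force: 0.0
```

```bash
python3 -c "
from h import *;st()"
```

```text
t 3.95 yaw -1.510 station-rel x 0.4 y -94.0 z 98.7 F [ 0.3 -0.8  0.3] w 0.6
```

Nearly at contact, so I'll step in by 2 mm at a time.

>>> play_rows --targets '[{"delta_pos": [-0.2,0,0],"twist": 0,"grip": -1},{"delta_pos": [0,0,0],"twist": 0,"grip": -1}]'

```text
t: 4.2
tcp_pos: [429.8, -381.9, 98.6]
eef_rot: [0.728, -0.686, 0.0, 0.0]
wrist_force: [0.5, -0.4, -0.1]
gripper_width: 0.2
gripper_force: 0.0
```

>>> play_rows --targets '[{"delta_pos": [-0.2,0,0],"twist": 0,"grip": -1},{"delta_pos": [0,0,0],"twist": 0,"grip": -1}]'

```text
t: 4.45
tcp_pos: [429.8, -381.4, 99.0]
eef_rot: [0.728, -0.686, 0.001, 0.001]
wrist_force: [0.3, -5.2, 0.7]
gripper_width: 0.3
gripper_force: 2.3
```

>>> play_rows --targets '[{"delta_pos": [-0.2,0,0],"twist": 0,"grip": -1},{"delta_pos": [0,0,0],"twist": 0,"grip": -1}]'

```text
t: 4.7
tcp_pos: [429.9, -381.1, 99.6]
eef_rot: [0.728, -0.686, 0.003, 0.001]
wrist_force: [-0.3, -8.7, 0.8]
gripper_width: 0.4
gripper_force: 4.0
```

Contact is firm at about 9 N. Now I'll drag the edge up while pressing inward.

>>> play_rows --targets '[{"delta_pos": [-0.1,0,-0.4],"twist": 0,"grip": -1},{"delta_pos": [-0.1,0,-0.4],"twist": 0,"grip": -1},{"delta_pos": [-0.1,0,-0.4],"twist": 0,"grip": -1},{"delta_pos": [0,0,0],"twist": 0,"grip": -1}]'

```text
t: 5.2
tcp_pos: [429.7, -377.8, 112.0]
eef_rot: [0.728, -0.686, 0.003, 0.001]
wrist_force: [-0.4, -7.8, 2.9]
gripper_width: 0.7
gripper_force: 3.6
```

```bash
python3 - <<'E'
from h import *
st();p,d=vision.snapshot("top");P=cloud("top",d);h=cv2.cvtColor(p,cv2.COLOR_BGR2HSV)
m=((h[...,0]<8)|(h[...,0]>172))&(h[...,1]>120)&(d>0)&(abs(P[...,0]-425)<40)&(abs(P[...,1]+333)<45)&(P[...,2]>90)
q=P[m];print(len(q),q.mean(0),np.linalg.lstsq(np.c_[q[:,:2]-[425,-333],np.ones(len(q))],q[:,2],rcond=None)[0])
cv2.imwrite("pics/top1.png",cv2.resize(p[180:330,300:440],None,fx=4,fy=4))
E
```

```text
t 5.20 yaw -1.512 station-rel x 0.4 y -88.0 z 112.0 F [-0.4 -7.8  2.9] w 0.7
364 [ 426.73569147 -327.49808727  117.54658163] [-2.33663777e-03 -3.68774945e-01  1.19579605e+02]
```

View pics/top1.png

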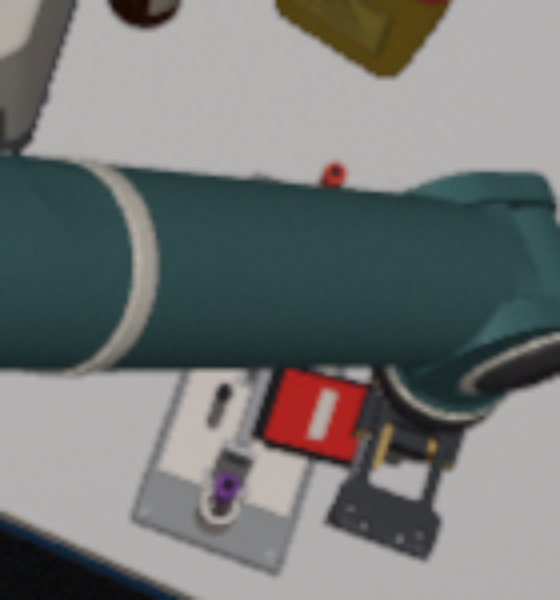

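The flag is following: its slope is now about 0.35 rad. I'll continue along the arc.

>>> play_rows --targets '[{"delta_pos": [-0.2,0,-0.48],"twist": 0,"grip": -1},{"delta_pos": [-0.23,0,-0.47],"twist": 0,"grip": -1},{"delta_pos": [-0.26,0,-0.46],"twist": 0,"grip": -1},{"delta_pos": [-0.28,0,-0.44],"twist": 0,"grip": -1},{"delta_pos": [-0.31,0,-0.42],"twist": 0,"grip": -1},{"delta_pos": [-0.33,0,-0.4],"twist": 0,"grip": -1},{"delta_pos": [-0.36,0,-0.38],"twist": 0,"grip": -1},{"delta_pos": [-0.38,0,-0.36],"twist": 0,"grip": -1}]'

```text
t: 6.25
tcp_pos: [428.2, -351.6, 145.3]
eef_rot: [0.728, -0.686, 0.0, -0.0]
wrist_force: [0.3, -0.9, 1.3]
gripper_width: 0.6
gripper_force: 0.9
```

```bash
cat >> h.py <<'E'
def flag():
    p,d=vision.snapshot("top");P=cloud("top",d);h=cv2.cvtColor(p,cv2.COLOR_BGR2HSV);H=h[...,0]
    r=P[...,:2]-PIV;x=np.cos(Y)*r[...,0]+np.sin(Y)*r[...,1];y=-np.sin(Y)*r[...,0]+np.cos(Y)*r[...,1]
    k=(d>0)&(abs(x)<33)&(abs(y)<90)&(P[...,2]>90)&(h[...,1]>100)
    for n,m in(("red",(H<8)|(H>172)),("green",(H>40)&(H<90))):
        m=m&k;n_=m.sum()
        if n_>25:
            q=np.c_[y[m],P[...,2][m]-100];e=np.cov(q.T);w,v=np.linalg.eigh(e);print(n,n_,"yz",q.mean(0).round(1),"dir",v[:,1].round(3),"y",y[m].min().round(),y[m].max().round())
    return p
E
python3 -c "
from h import *;st();flag()"
```

```text
t 6.25 yaw -1.511 station-rel x 0.5 y -61.8 z 145.3 F [ 0.3 -0.9  1.3] w 0.6
red 253 yz [-20.9  32.8] dir [-0.554  0.833] y -42.0 -3.0
```

θ is about 0.98 rad. I'll push on to upright.

>>> play_rows --targets '[{"delta_pos": [-0.55,0,-0.25],"twist": 0,"grip": -1},{"delta_pos": [-0.55,0,-0.25],"twist": 0,"grip": -1},{"delta_pos": [-0.6,0,-0.2],"twist": 0,"grip": -1},{"delta_pos": [-0.6,0,-0.1],"twist": 0,"grip": -1},{"delta_pos": [-0.6,0,0],"twist": 0,"grip": -1},{"delta_pos": [-0.6,0,0],"twist": 0,"grip": -1},{"delta_pos": [-0.6,0,0],"twist": 0,"grip": -1},{"delta_pos": [-0.6,0,0],"twist": 0,"grip": -1}]'

```text
t: 7.3
tcp_pos: [425.1, -304.0, 152.6]
eef_rot: [0.728, -0.686, -0.0, 0.0]
wrist_force: [-0.1, -1.0, 1.7]
gripper_width: 0.1
gripper_force: 0.2
```

```bash
python3 -c "
from h import *;st();cv2.imwrite('pics/top2.png',cv2.resize(flag()[180:330,300:440],None,fx=3,fy=3))
print(get_obs()['joint_pos'])"
```

```text
t 7.30 yaw -1.511 station-rel x 0.3 y -14.0 z 152.6 F [-0.1 -1.   1.7] w 0.1
[ 0.27670921  0.33649366  0.33622018  1.98838577 -0.14733878  0.84055887
 -2.38647592]
```

View pics/top2.png

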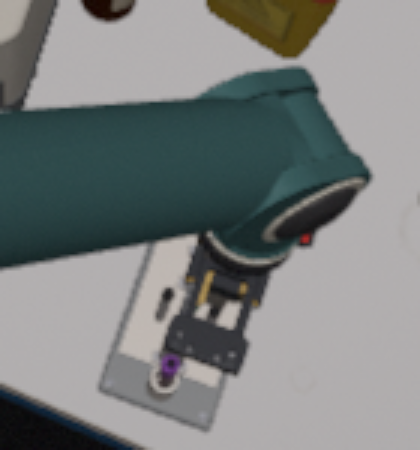

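The flag is at upright, with the fingertip corner on its green face. Next I'll push it over and down along the arc.

>>> play_rows --targets '[{"delta_pos": [-0.6,0,0],"twist": 0,"grip": -1},{"delta_pos": [-0.65,0,0],"twist": 0,"grip": -1},{"delta_pos": [-0.65,0,0],"twist": 0,"grip": -1},{"delta_pos": [-0.58,0,0.28],"twist": 0,"grip": -1},{"delta_pos": [-0.58,0,0.28],"twist": 0,"grip": -1},{"delta_pos": [-0.58,0,0.28],"twist": 0,"grip": -1},{"delta_pos": [-0.44,0,0.45],"twist": 0,"grip": -1},{"delta_pos": [-0.44,0,0.45],"twist": 0,"grip": -1}]'

```text
t: 8.35
tcp_pos: [422.4, -259.0, 134.9]
eef_rot: [0.728, -0.686, -0.0, 0.0]
wrist_force: [-0.1, 0.3, 1.1]
gripper_width: 0.7
gripper_force: 0.3
```

```bash
python3 -c "
from h import *;st();flag();print(get_obs()['joint_pos'])"
```

```text
t 8.35 yaw -1.511 station-rel x 0.3 y 31.1 z 134.9 F [-0.1  0.3  1.1] w 0.7
green 94 yz [31.8 40. ] dir [0.1   0.995] y 12.0 65.0
[ 0.21293921  0.32005806  0.31790491  2.06298504 -0.14056368  0.77998485
 -2.46474486]
```

>>> play_rows --targets '[{"delta_pos": [-0.35,0,0.45],"twist": 0,"grip": -1},{"delta_pos": [-0.3,0,0.5],"twist": 0,"grip": -1},{"delta_pos": [-0.3,0,0.55],"twist": 0,"grip": -1},{"delta_pos": [-0.25,0,0.55],"twist": 0,"grip": -1},{"delta_pos": [-0.15,0,0.5],"twist": 0,"grip": -1},{"delta_pos": [-0.1,0,0.4],"twist": 0,"grip": -1},{"delta_pos": [0,0,0.2],"twist": 0,"grip": -1},{"delta_pos": [0,0,0],"twist": 0,"grip": -1}]'

```text
t: 9.4
tcp_pos: [421.5, -244.6, 104.3]
eef_rot: [0.728, -0.686, -0.0, -0.0]
wrist_force: [-2.1, 2.4, 7.0]
gripper_width: 0.4
gripper_force: 3.6
```

```bash
python3 -c "
from h import *;st();flag()"
```

```text
t 9.40 yaw -1.511 station-rel x 0.2 y 45.4 z 104.3 F [-2.1  2.4  7. ] w 0.4
green 92 yz [50.1 23.6] dir [0.004 1.   ] y 12.0 82.0
```

>>> play_rows --targets '[{"delta_pos": [0,0,0.3],"twist": 0,"grip": -1},{"delta_pos": [0,0,0],"twist": 0,"grip": -1}]'

```text
t: 9.7
tcp_pos: [421.6, -244.6, 103.7]
eef_rot: [0.728, -0.686, -0.001, -0.001]
wrist_force: [-10.2, 5.1, 32.7]
gripper_width: 0.6
gripper_force: 16.4
```

>>> play_rows --targets '[{"delta_pos": [0,0,-0.8],"twist": 0,"grip": -1},{"delta_pos": [0,0,-2],"twist": 0,"grip": -1},{"delta_pos": [0,0,-4],"twist": 0,"grip": -1},{"delta_pos": [0,0,-4],"twist": 0,"grip": -1},{"delta_pos": [3,0,-2],"twist": 0,"grip": -1},{"delta_pos": [4.5,0,0],"twist": 0,"grip": -1},{"delta_pos": [4.5,0,0],"twist": 0,"grip": -1},{"delta_pos": [4.5,0,0],"twist": 0,"grip": -1}]'

```text
t: 10.7
tcp_pos: [431.7, -410.8, 228.7]
eef_rot: [0.728, -0.685, -0.0, -0.0]
wrist_force: [-0.1, 0.1, 0.9]
gripper_width: 0.5
gripper_force: 0.0
```

>>> play_rows --targets '[{"delta_pos": [4.5,0,0],"twist": 0,"grip": -1},{"delta_pos": [4.5,0,0],"twist": 0,"grip": -1},{"delta_pos": [2,0,0],"twist": 0,"grip": -1},{"delta_pos": [0,0,0],"twist": 0,"grip": -1}]'

```text
t: 11.2
tcp_pos: [437.1, -520.6, 227.8]
eef_rot: [0.727, -0.686, -0.001, 0.001]
wrist_force: [-0.4, 0.4, -0.6]
gripper_width: 0.5
gripper_force: 0.0
```

```bash
python3 -c "
from h import *;st();cv2.imwrite('pics/top3.png',cv2.resize(flag()[180:330,250:440],None,fx=4,fy=4))
p,d=vision.snapshot('scene');cv2.imwrite('pics/scene3.png',cv2.resize(p[120:330,140:460],None,fx=2.4,fy=2.4))"
```

```text
t 11.20 yaw -1.513 station-rel x -0.7 y -230.9 z 227.8 F [-0.4  0.4 -0.6] w 0.5
```

View pics/top3.png

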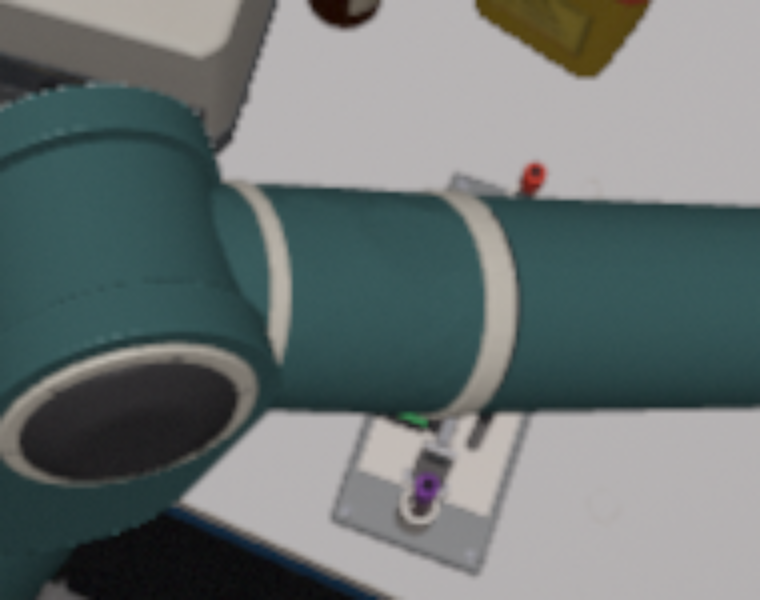

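The top view now shows a green sliver at (410,418), with the rest hidden by the arm. The purple and red caps are in place. I'll measure the flags in the scene view.

```bash
python3 - <<'E'
from h import *
p,d=vision.snapshot("scene");P=cloud("scene",d);h=cv2.cvtColor(p,cv2.COLOR_BGR2HSV);H=h[...,0]
for n,m in(("green",(H>40)&(H<90)&(h[...,1]>100)),("red",((H<8)|(H>172))&(h[...,1]>120))):
    m=m&(d>0)&(P[...,2]>85)&(P[...,2]<150)&(abs(P[...,0]-480)<100)&(abs(P[...,1]+290)<90);q=P[m]
    if len(q)>10:
        A=np.c_[q[:,:2]-q[:,:2].mean(0),np.ones(len(q))];print(n,len(q),q.mean(0).round(1),np.linalg.lstsq(A,q[:,2],rcond=None)[0].round(3))
E
```

```text
green 141 [ 421.3 -243.1  102.3] [-1.4000e-02  2.0000e-03  1.0229e+02]
red 134 [ 536.8 -327.7  104.3] [-1.10000e-02 -4.40000e-02  1.04328e+02]
```

View pics/scene3.png

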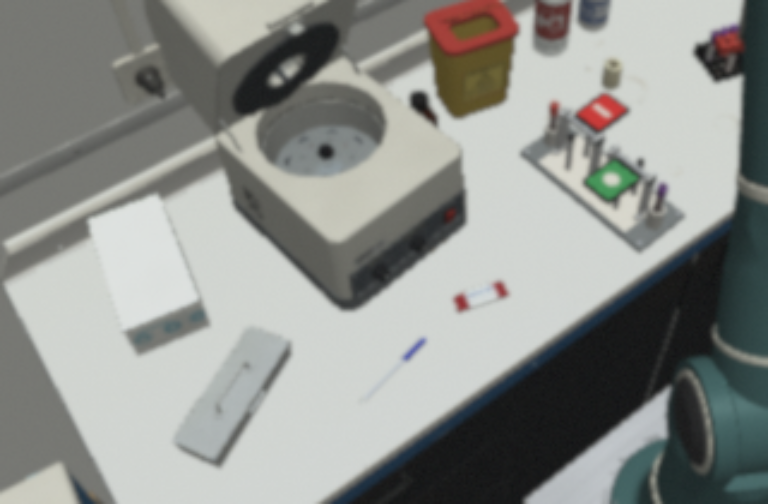

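The scene view shows the near flag flat, green face up at (612,180), with a fitted slope of 0.002. The far flag at (602,112) still has its original slope of -0.044, both tubes are standing, and the bystanders look undisturbed. The arm is clear, so I'll hand the job in.

```bash
python3 -c "
from plant import robot;print(robot.close_job())"
```

```text
the job is handed in; nothing more can be done
None
```

The purple tube's flag (the near one) now lies flat on its left stop, green face up. The other flag measured unchanged, the tubes and bystanders look undisturbed, and the job is handed in; no verdict came back.

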